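# Draw back the latch of the locked rim lock with the key and hold it

## Robot

A 6-joint arm with a two-finger parallel gripper is mounted at the origin on the work surface; the furniture and walls round the work are solid. World frame = base frame: x ahead of the robot, y to its left, z up, the work surface at z = 0. Lengths are in m, angles in rad, forces in N, time in s.
With the tool pointing down it reaches from about 0.35 to 0.975 m from the base axis. Payload 4.9 kg.
Tool frame: the origin (TCP) lies between the finger pads; the fingertips stand 25 mm ahead of it and the grasp point (between the pads) lies 6 mm ahead of it (manip.tcp_to_tips is the z of the fingertips in the tool frame, in m); z points along the fingers, y is the line along which they close (so a half turn about z gives the same grasp; the last joint's range is limited). The gripper opens to 85 mm and grips with 20 to 120 N. Pads are 22 mm wide; open, the fingers measure 114 mm over their backs; the gripper's body (76 mm by 85 mm) begins 54 mm behind the grasp point. The pads swing forward as they close: fully open they stand 13 mm farther back than shut.
Start: joints at [1.102, 0.053, 1.613, -0, 1.476, -0.119], TCP at [0.214, 0.587, 0.256] pointing down, gripper open.
Joint ranges: [-3.01, 3.01], [-1.01, 2.22], [0.06, 2.58], [-1.02, 4.17], [0.09, 2.62], [-3.14, 3.14]. Speed limits (rad/s): [2.57, 2.57, 3.14, 3.14, 3.14, 3.14].

## Interface

Orientations are given as a unit quaternion [w, x, y, z].
In Python, from plant import manip gives the robot as it stands. The module is installed in compiled form; this text tells all that it offers.
- The arm moves only by the tool arm_command, never from a script. Its argument "moves" is a list of rows, each a list of 3 entries, a list of its own where there are three numbers: the opening, from -1 (shut) to 1 (fully open), then the shift along the tool's x, y, z in units of 0.15 m (1.0 is 0.15 m), then the turn about the tool's z in units of 2 pi rad (1.0 is 2 pi rad). A call has 1 to 20 rows; each row is the pose to reach, as a shift and turn from the pose commanded when the call began, along the tool's axes at that moment, turning the shorter way round; what a row does not reach only later rows make up. A row lasts 1/12 s, in which the tool goes at most 41.7 mm and 7.16 degrees, less where a joint would pass 70% of its speed; a pose out of reach is approached as far as the arm can. A call with a number of a shift or a turn outside -1 to 1 is refused whole. A call with a gripper value outside its range is refused whole. The fingers move at their own pace and stop on an object; the grip force is fixed at half the most. Time passes only in rows, so rows that repeat a pose let the fingers close. It gives the time, the measured TCP pose, the force, the opening and the grip force at its end, in the units of the state.
- manip.state(): the state, without advancing time (a new reading comes with each control period).
- manip.grab_frame(name): name is "scene" or "top" or "wrist"; returns a dict with "frame" (420x560x3 uint8, red, green, blue), "fx", "fy", "cx", "cy" (pixels), "R" (3x3) and "t" (3): a world point X has camera coordinates R X + t. Camera axes: x right, y down, z forward; pixel columns grow to the right and rows downward; lengths in m; the calibration is good to about 2 mm. The wrist camera is an equidistant fisheye: a pixel r from the principal point sees the ray r / f radians off the axis. A picture is of the moment at which its call begins. There is no depth.
- manip.job_done(): hands the job in; it is judged then, once.
Trained networks look in a picture, given as the dict that the camera call returned (one of the last four; its "shot" number tells which), for a name from the list of things; names that differ only in an ending like _2 or _b are one class to them, and where a whole thing is asked for, a point or a joint stands for the part that bears it (a point fixed in the world has none). Each returns a list of dicts, best first, with "confidence" (0 to 1); they miss things now and then, are a little off and sometimes report something else, mostly with a low value. They report only what shows in the picture. A call takes as long as a camera call. They do not tell look-alikes from the thing itself.
- manip.search_frame(picture, target): "extent" ([left, top, right, bottom] in pixels, round what is visible of it).
The state is a dict: "time": time; "joint_pos": joint angles; "joint_vel": joint speeds; "joint_efforts": joint torques, N m; "tool_pos": TCP position; "tool_rot": TCP orientation; "contact_force": force on the tool from outside, world axes, zero at the start; "ft_torque": the same for the moment, N m; "gripper_width": opening from 0.0 (shut) to 1.0 (fully open); "grasp_force": force on a finger pad.
Only numpy, scipy, OpenCV 4.12 (cv2) and the standard library are available. Lean on these libraries where they do the work, as an engineer would, in place of code of your own. Each camera call takes 0.05 s, during which the arm holds its last target. There are 200 camera calls.

## Task

Of the two rim locks mounted on the bench, one is still locked: its bolt sticks out of its end plate. Take the key out of its wooden block, push it fully home into that lock (the pins are sticky; wiggle it a little if it sticks), and only then turn it a quarter clockwise (seen from above) to the stop so that the bolt is drawn back. The lock springs back, so finish while still gripping the key and holding it turned; leave the other lock and the things lying about as they are.

Things in the scene. Friction and masses are not known exactly. Their poses are not given: they have to be found in the camera images.
- lock_a: rim lock fastened to the bench: wooden base 100 x 90 x 20 mm, dark steel case 80 x 66 mm with its top at z = 50 mm, in its middle an upright brass plug (32 mm across) with the keyway on top. On its -x side, roughly facing the robot, a brass end plate with the latch bolt. Origin: centre of the base's underside. Either lock may stand left or right, place and yaw vary
- lock_b: second, identical rim lock fastened to the bench: wooden base 100 x 90 x 20 mm, dark steel case 80 x 66 mm with its top at z = 50 mm, in its middle an upright brass plug (32 mm across) with the keyway on top. On its -x side, roughly facing the robot, a brass end plate with the latch bolt. Origin: centre of the base's underside. Either lock may stand left or right, place and yaw vary
- lock_a_plug (a joint): turn of lock_a's plug, rad, clockwise from above: 0 locked, keyway along the lock's x; 1.45 end stop, bolt drawn back, keyway across. It drives the bolt in proportion. The lock that starts locked springs back to 0 (0.03 N m at 0, 0.1 N m at the stop); the one that starts unlocked is kept at 1.45 by its spring
- lock_b_plug (a joint): turn of lock_b's plug, rad, clockwise from above: 0 locked, keyway along the lock's x; 1.45 end stop, bolt drawn back, keyway across. It drives the bolt in proportion. The lock that starts locked springs back to 0 (0.03 N m at 0, 0.1 N m at the stop); the one that starts unlocked is kept at 1.45 by its spring
- lock_a_bolt (a joint): latch bolt of lock_a, 16 mm wide, m: 0 = fully out (locked, 20 mm proud of the end plate), 0.016 = drawn back (unlocked, 4 mm proud)
- lock_b_bolt (a joint): latch bolt of lock_b, 16 mm wide, m: 0 = fully out (locked, 20 mm proud of the end plate), 0.016 = drawn back (unlocked, 4 mm proud)
- lock_a_mouth (a point): mouth of lock_a's keyway: on the plug's axis, level with its top, 52 mm above the bench; axes as the lock's, not turning. Keyway 16.5 x 6.5 mm, 32 mm deep, 1.5 mm chamfer. Two sprung sticky pins stand 2.5 mm into its narrow ends, 9 and 16 mm down: pushing the key past them takes some 5 to 15 N, less with a small wiggle (0.05 rad, 1 mm)
- lock_b_mouth (a point): the same point of lock_b, whose keyway is the same
- key: steel key, about 60 g, upright with its blade in key_block's slot. Origin: centre of the underside of its shoulder (24 x 9 x 6 mm), which rests on the block's top, 40 mm above the bench; z up. Blade: 15 mm wide along x, 5 mm thick along y, 28 mm long below the origin, the last 7.5 mm tapering to a point. Symmetric: fits either way round. Fully home, the shoulder lies on the plug's top
- key_bow (a point): middle of the bow (grip), 26 mm above the key's origin; the bow is a flat plate 30 mm wide along the key's x, 10 mm thick along y, from 6 to 37 mm above the origin: grip it with the fingers closing along the key's y
- key_tip (a point): point of the blade, 28 mm below the key's origin
- key_block: pale wooden block 64 x 52 x 40 mm fastened to the bench, in whose upright slot (18 x 8 mm along its x, 34 mm deep) the key stands. Origin: centre of its underside
- oak_block: bystander: wooden block 46 x 105 x 50 mm, long along y; origin at the centre of its underside
- glasses: bystander: safety glasses 82 x 154 x 49 mm, lying; origin under their centre
- rule: bystander: folded wooden rule 16 x 203 x 15 mm, long along y; origin under its centre
- handle: bystander: turned wooden tool handle 53 x 96 x 18 mm, lying; origin under its centre
Not all that is in view belongs to the job. What is shaped like the lock_a but blue is not meant.

How it is judged:
By the outcome, as a careful person would: the job done as asked, in the order asked, and still so for the second after the job is handed in, while the arm keeps its last pose, push and grip.
It also fails if it takes over 54 s, if anything falls off the work surface, if the arm or the gripper's body presses on something with over 40 N, if the wrist force passes 120 N, or if a joint passes its speed limit or range.

## Working session

There is one attempt and no reset: what is moved stays moved. The work goes in short steps, Python scripts to look and compute and a tool call to move; the robot and the scene stay as the last step left them, time stands still between calls to the robot, and variables do not carry over. Pictures are saved under pics/ and viewed, at most 10 in all, crops included, and the job is handed in when it is done.

Besides the shell and the picture viewer there is one more tool, called after ">>>" in YAML: its name, and indented under it one key for each argument. arm_command: Moves the arm, as the interface text tells. Shifts and turns lie within -1 to 1; 1 stands for 0.15 m of shift or 2 pi rad of turn. Its arguments: {"type":"object","properties":{"moves":{"type":"array"}},"required":["moves"]}

```bash
mkdir -p pics
cat > h.py <<'E'
import numpy as np, cv2
from plant import manip
def grab(n,save=None):
    p=manip.grab_frame(n)
    if save: cv2.imwrite('pics/'+save,p['frame'][:,:,::-1])
    return p
def ray(p,u,v,fish=False):
    x=np.array([(u-p['cx'])/p['fx'],(v-p['cy'])/p['fy']])
    if fish:
        r=np.hypot(*x); d=np.array([*(x/max(r,1e-9)*np.sin(r)),np.cos(r)])
    else: d=np.array([*x,1.])
    R=np.array(p['R']);t=np.array(p['t'])
    return -R.T@t, R.T@d
def onz(p,u,v,z,fish=False):
    c,d=ray(p,u,v,fish); return c+d*(z-c[2])/d[2]
E
python3 - <<'E'
from h import *
a=grab('scene','s0.png');b=grab('top','t0.png')
for p,n in((a,'scene'),(b,'top')):
    print(n,p['fx'],p['cx'],p['cy'],np.round(p['R'],3).tolist(),np.round(p['t'],3))
    for k in('lock_a','key','key_block'):
        for r in manip.search_frame(p,k): print(k,np.round(r['extent']),round(r['confidence'],2))
im=np.hstack([cv2.imread('pics/s0.png'),cv2.imread('pics/t0.png')])
print(manip.state())
E
```

```text
scene 513.7649184703719 285.6922810675206 198.38969569461653 [[0.614, -0.789, -0.013], [-0.515, -0.388, -0.764], [0.598, 0.476, -0.645]] [-0.202  0.287  0.941]
lock_a [272. 137. 319. 174.] 0.81
lock_a [389. 189. 450. 235.] 0.57
lock_a [142. 203. 158. 208.] 0.45
key [284. 160. 294. 168.] 0.61
key [315. 210. 333. 224.] 0.51
key_block [306. 213. 342. 245.] 0.85
top 529.2665991401159 277.5491714296591 206.6245528234666 [[0.019, -1.0, -0.006], [-0.995, -0.018, -0.096], [0.096, 0.008, -0.995]] [0.08  0.43  1.377]
lock_a [361. 123. 402. 161.] 0.89
lock_a [225. 118. 265. 161.] 0.88
lock_a [181. 272. 222. 326.] 0.86
lock_a [199. 196. 243. 219.] 0.6
key_block [308. 196. 338. 223.] 0.86
{'time': 0.4, 'joint_pos': array([ 1.10197377e+00,  5.27743401e-02,  1.61304654e+00, -1.76444868e-05,
        1.47600727e+00, -1.19032038e-01]), 'joint_vel': array([-0.00010488, -0.00202841, -0.00134744,  0.00121493,  0.00073911,
        0.0011838 ]), 'joint_efforts': array([ 7.47022823e-04, -3.93051875e+01, -3.69810462e+01, -9.93807021e-05,
        2.45976073e-03,  6.49842590e-06]), 'tool_pos': array([0.21417487, 0.58707365, 0.25616981]), 'tool_rot': array([-2.57068074e-05,  1.74004172e-01,  9.84744908e-01, -1.15241069e-04]), 'contact_force': array([-0.72650576,  0.21772702, -0.51960596]), 'ft_torque': array([ 0.02395741,  0.03541454, -0.00180576]), 'grasp_force': 0.0, 'gripper_width': 0.997510018941188}
```

View pics/t0.png

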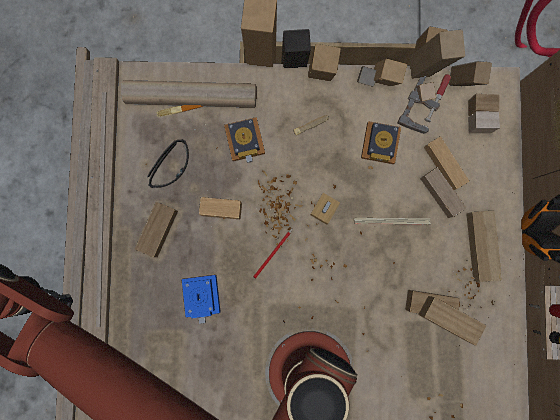

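View pics/s0.png

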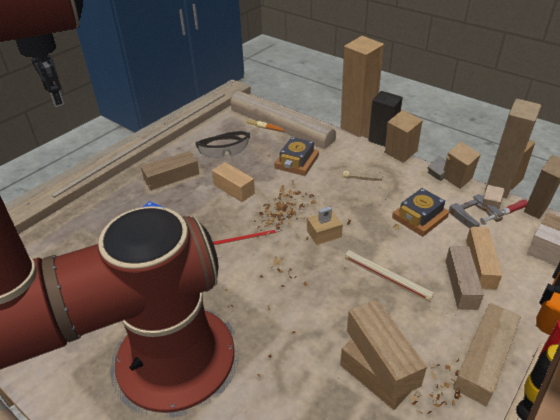

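Top view: candidates are the left lock (244,139), the right lock (381,142) and a blue look-alike (200,297), which is not meant. The left lock seems to have its bolt out at (249,159). The key block is at (324,208). I'll confirm in one crop.

Run:
```python
from h import *
im=cv2.imread('pics/t0.png')
f=lambda u,v:cv2.resize(im[v-26:v+26,u-26:u+26],(400,400),interpolation=cv2.INTER_CUBIC)[:, :]
cv2.imwrite('pics/c0.png',cv2.resize(np.hstack([f(244,141),f(381,144),f(324,208)]),(798,266),interpolation=cv2.INTER_AREA))
p=grab('top')
for n,u,v,z in(('L',244,139,.052),('R',381,142,.052),('bow',327,206,.07),('blk',324.5,209,.04)): print(n,onz(p,u,v,z).round(4))
```

```text
L [0.6016 0.1786 0.052 ]
R [ 0.5999 -0.1792  0.052 ]
bow [ 0.4278 -0.0385  0.07  ]
blk [ 0.4228 -0.0346  0.04  ]
```

View pics/c0.png

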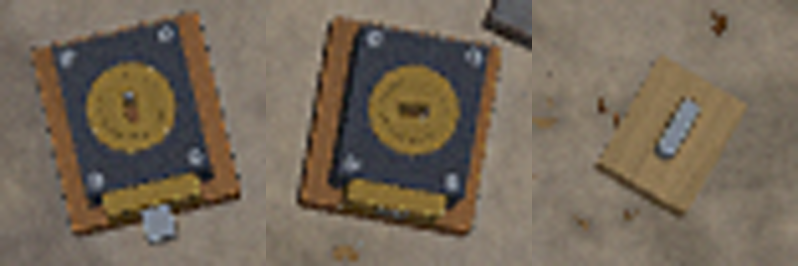

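The left lock at (244,139) is the locked one: its bolt is out and its keyway runs along the lock's x. The right one is drawn back with its keyway across. The key's long axis lies at about -32°. I'll move over the key.

>>> arm_command:
  moves:
    - [1, [-0.685, -0.858, 0], 0]
    - [1, [-0.685, -0.858, 0], 0]
    - [1, [-0.685, -0.858, 0], 0]
    - [1, [-0.685, -0.858, 0], 0]
    - [1, [-0.685, -0.858, 0], 0]
    - [1, [-0.685, -0.858, 0], 0]

```text
time: 0.95
tool_pos: [0.2672, 0.4297, 0.2565]
tool_rot: [0.0, 0.175, 0.984, 0.0]
contact_force: [0.2, 0.3, 0.3]
gripper_width: 0.997
grasp_force: 0.0
```

>>> arm_command:
  moves:
    - [1, [-0.685, -0.858, 0], 0]
    - [1, [-0.685, -0.858, 0], 0]
    - [1, [-0.685, -0.858, 0], 0]
    - [1, [-0.685, -0.858, 0], 0]
    - [1, [-0.685, -0.858, 0], 0]
    - [1, [-0.685, -0.858, 0], 0]

```text
time: 1.45
tool_pos: [0.3199, 0.2743, 0.2569]
tool_rot: [0.0, 0.176, 0.984, 0.001]
contact_force: [0.7, 0.3, -0.0]
gripper_width: 0.996
grasp_force: 0.0
```

>>> arm_command:
  moves:
    - [1, [-0.685, -0.858, 0], 0]
    - [1, [-0.685, -0.858, 0], 0]
    - [1, [-0.685, -0.858, 0], 0]
    - [1, [-0.685, -0.858, 0], 0]
    - [1, [-0.685, -0.858, 0], 0]
    - [1, [-0.685, -0.858, 0], 0]

```text
time: 1.95
tool_pos: [0.3723, 0.1185, 0.2567]
tool_rot: [0.0, 0.175, 0.985, 0.0]
contact_force: [0.1, 0.4, 0.5]
gripper_width: 0.998
grasp_force: 0.0
```

```bash
cat >> h.py <<'E'
from scipy.spatial.transform import Rotation as Ro
def pose():
    s=manip.state(); q=np.array(s['tool_rot']); return s,np.array(s['tool_pos']),Ro.from_quat(q[[1,2,3,0]]).as_matrix()
def cmd(xyz,yang):  # move units to reach TCP xyz with tool y axis at yang deg (mod 180)
    s,p,R=pose()
    cur=np.degrees(np.arctan2(R[1,1],R[0,1])); d=(cur-yang+90)%180-90
    print('t',round(s['time'],2),'pos',p.round(4),'yang',round(cur,2),'tilt',R[:,2].round(4),'j',np.array(s['joint_pos']).round(2),'F',np.array(s['contact_force']).round(1),'w',round(s['gripper_width'],3),s['grasp_force'])
    print('shift',((R.T@(np.array(xyz)-p))/.15).round(4),'turn',round(d/360,4))
E
python3 - <<'E'
from h import *
p=grab('wrist','w0.png'); print(p['fx'],p['cx'],p['cy'])
c,_=ray(p,280,210,True);print('cam',c,pose()[1])
for k in('key','key_block','lock_a'):
    for r in manip.search_frame(p,k): print(k,np.round(r['extent']),round(r['confidence'],2))
cmd([.4265,-.037,.2],58)
E
```

```text
325.19226210127806 275.5117834345264 209.12018415025128
cam [0.30915918 0.14059929 0.37319731] [0.37179577 0.1195989  0.25652758]
key_block [153. 235. 203. 299.] 0.83
lock_a [320.   0. 412.  42.] 0.86
lock_a [338. 295. 378. 348.] 0.72
lock_a [119. 358. 135. 394.] 0.72
t 2.15 pos [0.3712 0.1206 0.2563] yang 70.17 tilt [-4.e-04  4.e-04 -1.e+00] j [ 0.12 -0.56  2.12  0.    1.58 -1.1 ] F [ 0.1 -0.3 -1. ] w 0.998 0.0
shift [-0.7035 -0.863   0.3749] turn 0.0338
```

View pics/w0.png

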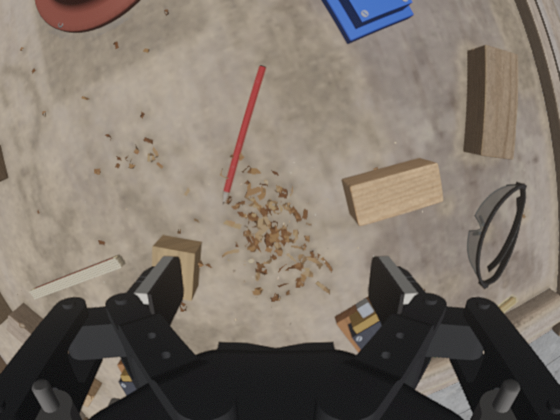

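The wrist camera sits about 66 mm behind the tool on its +x side, so a target below the TCP shows at about v=295. I'll go to hover over the key.

>>> arm_command:
  moves:
    - [1, [-0.7, -0.863, 0], 0.033]
    - [1, [-0.7, -0.863, 0.1], 0.033]
    - [1, [-0.7, -0.863, 0.2], 0.033]
    - [1, [-0.7, -0.863, 0.375], 0.033]
    - [1, [-0.7, -0.863, 0.375], 0.033]
    - [1, [-0.7, -0.863, 0.375], 0.033]
    - [1, [-0.7, -0.863, 0.375], 0.033]

```text
time: 2.73
tool_pos: [0.4255, -0.0375, 0.1993]
tool_rot: [-0.001, 0.274, 0.962, 0.0]
contact_force: [0.1, -0.6, 0.1]
gripper_width: 0.999
grasp_force: 0.0
```

Run:
```python
from h import *
p=grab('wrist','w1.png')
c,_=ray(p,280,210,True);print('cam',c)
for k in('key','key_block'):
    for r in manip.search_frame(p,k): print(k,np.round(r['extent']),round(r['confidence'],2))
cmd([.4265,-.037,.2],58)
im=cv2.imread('pics/w1.png'); cv2.imwrite('pics/w1c.png',cv2.resize(im[220:370,190:370],(720,600),interpolation=cv2.INTER_CUBIC))
```

```text
cam [ 0.36852974 -0.00351893  0.31601978]
key [276. 184. 287. 225.] 0.77
key_block [248. 158. 314. 235.] 0.76
t 2.88 pos [ 0.4264 -0.0374  0.2014] yang 58.25 tilt [ 2.3e-03 -3.0e-04 -1.0e+00] j [-0.26 -0.41  2.11  0.    1.44 -1.28] F [ 0.2 -0.4 -0.6] w 0.999 0.0
shift [0.0005 0.0026 0.0096] turn 0.0007
```

View pics/w1c.png

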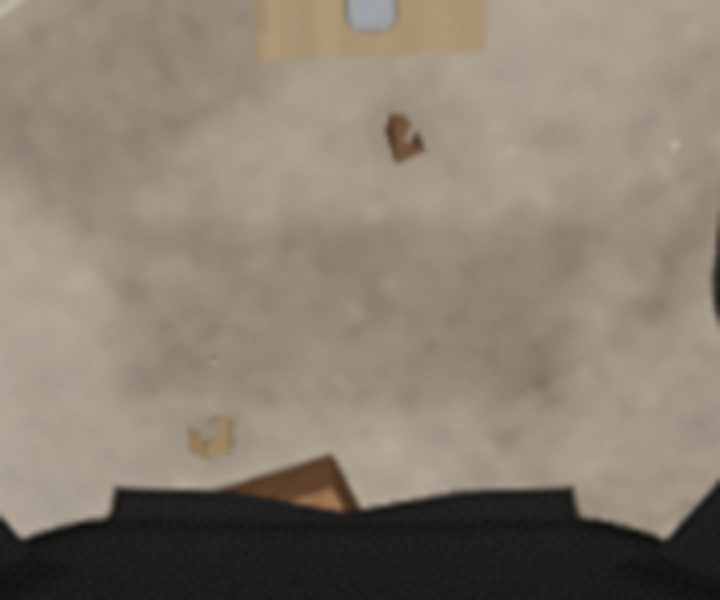

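The key lies higher in the frame, at about (281,205), so the camera is tilted. I'll segment it numerically and view that crop.

Run:
```python
from h import *
p=grab('wrist')
im=p['frame']; hsv=cv2.cvtColor(im,cv2.COLOR_RGB2HSV)
print('axis',np.array(p['R'])[2].round(3))
x0,y0=240,150
sub=im[150:245,240:330].astype(int)
m=((sub[:,:,2]>sub[:,:,0]+3)&(sub.sum(2)>200)).astype(np.uint8)
n,l,st,ce=cv2.connectedComponentsWithStats(m); i=1+np.argmax(st[1:,4]); print(st[i],ce[i]+[x0,y0])
pts=np.argwhere(l==i)[:,::-1]+[x0,y0]
for z in(.077,.046,):
    W=np.array([onz(p,u,v,z,True)[:2] for u,v in pts])
    r=cv2.minAreaRect((W*1000).astype(np.float32)); print(z,r)
big=cv2.resize(im[150:245,240:330,::-1],None,fx=6,fy=6,interpolation=cv2.INTER_CUBIC); cv2.imwrite('pics/w2c.png',big)
```

```text
axis [ 0.224 -0.138 -0.965]
[ 37  39   9  35 269] [280.82156134 206.24535316]
0.077 ((424.78753662109375, -33.026363372802734), (5.988565921783447, 27.15270233154297), 61.26500701904297)
0.046 ((431.9928283691406, -36.85795593261719), (6.759399890899658, 30.64773178100586), 61.265037536621094)
```

View pics/w2c.png

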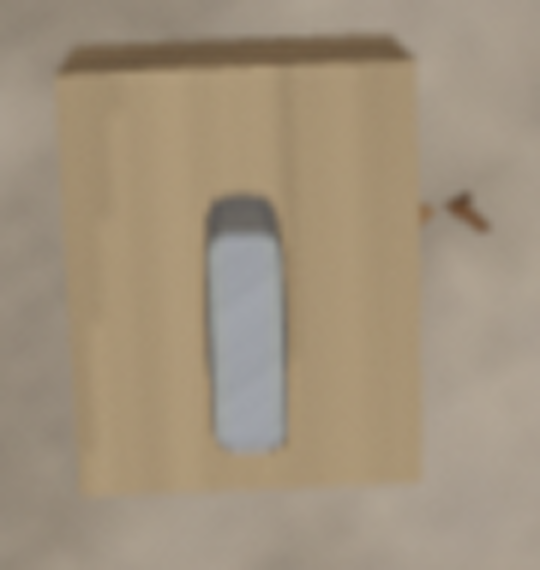

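The crop shows the key's top face within px u 275–287.5, v 189–225. The block top's corners are clear.

Run:
```python
from h import *
p=grab('wrist')
f=lambda L,z:np.array([onz(p,240+a/6-.4,150+b/6-.4,z,True)[:2]*1000 for a,b in L])
for L,z in(([(209,232),(282,232),(287,450),(214,450)],.077),([(60,72),(413,60),(420,482),(82,495)],.04)):
    W=f(L,z).astype(np.float32); print(W.round(1).tolist(),W.mean(0),cv2.minAreaRect(W)); d=(W[0]+W[1]-W[2]-W[3]); e=(W[1]+W[2]-W[0]-W[3]);print(np.degrees(np.arctan2(d[1],d[0])),np.degrees(np.arctan2(e[1],e[0])))
```

```text
[[410.29998779296875, -29.899999618530273], [415.20001220703125, -22.100000381469727], [440.20001220703125, -36.5], [435.20001220703125, -44.599998474121094]] [425.21674  -33.269962] ((425.2561950683594, -33.21230697631836), (9.473082542419434, 29.04014015197754), 59.45746612548828)
149.73438 58.20937
[[385.5, -39.70000076293945], [410.6000061035156, 4.199999809265137], [466.1000061035156, -27.200000762939453], [441.0, -71.5999984741211]] [425.81366  -33.582214] ((425.7221374511719, -33.63375473022461), (51.08197021484375, 63.93935775756836), 60.48805236816406)
150.32661 60.36583
```

```bash
cat >> h.py <<'E'
def avg(n=4):
    P=[];Y=[]
    for i in range(n):
        manip.grab_frame('wrist'); _,p,R=pose(); P.append(p); Y.append(np.degrees(np.arctan2(R[1,1],R[0,1])))
    print('avg',np.mean(P,0).round(4),np.std(P,0).round(4),np.mean(Y).round(2)); return np.mean(P,0)
def cmd2(xyz,yang,n=4):
    p=avg(n); s,_p,R=pose(); cmd(xyz,yang); print('avgshift',((R.T@(np.array(xyz)-p))/.15).round(4))
E
python3 - <<'E'
from h import *
cmd2([.4254,-.0334,.074],60,5)
E
```

```text
avg [ 0.426  -0.0382  0.2008] [0.0001 0.0002 0.0003] 58.15
t 3.23 pos [ 0.4258 -0.0385  0.2005] yang 58.11 tilt [ 7.e-04 -2.e-04 -1.e+00] j [-0.26 -0.41  2.11  0.    1.44 -1.28] F [ 0.1 -0.1 -1. ] w 0.999 0.0
shift [0.0211 0.0274 0.843 ] turn -0.0052
avgshift [0.021  0.025  0.8456]
```

>>> arm_command:
  moves:
    - [1, [0.021, 0.026, 0.1], -0.005]
    - [1, [0.021, 0.026, 0.3], -0.005]
    - [1, [0.021, 0.026, 0.5], -0.005]
    - [1, [0.021, 0.026, 0.65], -0.005]
    - [1, [0.021, 0.026, 0.75], -0.005]
    - [1, [0.021, 0.026, 0.843], -0.005]
    - [1, [0.021, 0.026, 0.843], -0.005]
    - [0, [0.021, 0.026, 0.843], -0.005]
    - [-0.5, [0.021, 0.026, 0.843], -0.005]
    - [-1, [0.021, 0.026, 0.843], -0.005]
    - [-1, [0.021, 0.026, 0.843], -0.005]
    - [-1, [0.021, 0.026, 0.843], -0.005]
    - [-1, [0.021, 0.026, 0.843], -0.005]
    - [-1, [0.021, 0.026, 0.843], -0.005]
    - [-1, [0.021, 0.026, 0.843], -0.005]
    - [-1, [0.021, 0.026, 0.843], -0.005]

```text
time: 4.57
tool_pos: [0.4256, -0.0339, 0.0743]
tool_rot: [0.0, 0.26, 0.966, 0.0]
contact_force: [-0.7, 0.8, 4.8]
gripper_width: 0.103
grasp_force: 59.3
```

Run:
```python
from h import *
cmd2([.4254,-.0334,.074],60,3)
```

```text
avg [ 0.4256 -0.0338  0.0743] [0. 0. 0.] 59.88
t 4.72 pos [ 0.4256 -0.0339  0.0743] yang 59.88 tilt [ 0.001  0.    -1.   ] j [-0.25 -0.25  2.22  0.    1.18 -1.3 ] F [-0.7  0.8  6.1] w 0.109 59.47509169578552
shift [0.0029 0.0019 0.0019] turn -0.0003
avgshift [0.0027 0.0019 0.0018]
```

Gripped. Lift the key and carry it to a hover over the locked lock.

>>> arm_command:
  moves:
    - [-1, [0, 0, -0.1], 0]
    - [-1, [0, 0, -0.3], 0]
    - [-1, [0, 0, -0.5], 0]
    - [-1, [0, 0, -0.7], 0]
    - [-1, [0, 0, -0.8], 0]
    - [-1, [-0.05, 0.2, -0.8], 0]
    - [-1, [-0.1, 0.45, -0.8], 0]
    - [-1, [-0.147, 0.7, -0.8], 0]
    - [-1, [-0.147, 0.9, -0.8], 0]
    - [-1, [-0.147, 0.9, -0.8], 0]

```text
time: 5.55
tool_pos: [0.5134, 0.0752, 0.1928]
tool_rot: [-0.0, 0.258, 0.966, 0.001]
contact_force: [-0.7, -0.4, -0.6]
gripper_width: 0.106
grasp_force: 60.2
```

>>> arm_command:
  moves:
    - [-1, [-0.05, 0.2, 0], -0.015]
    - [-1, [-0.1, 0.45, 0], -0.03]
    - [-1, [-0.147, 0.7, 0], -0.05]
    - [-1, [-0.147, 0.91, 0], -0.07]
    - [-1, [-0.147, 0.91, 0], -0.09]
    - [-1, [-0.147, 0.91, 0], -0.11]
    - [-1, [-0.147, 0.91, 0], -0.122]
    - [-1, [-0.147, 0.91, 0], -0.122]
    - [-1, [-0.147, 0.91, 0], -0.122]

```text
time: 6.3
tool_pos: [0.599, 0.1784, 0.1927]
tool_rot: [-0.001, -0.119, 0.993, -0.0]
contact_force: [0.1, -0.0, 0.5]
gripper_width: 0.104
grasp_force: 60.2
```

Run:
```python
from h import *
cmd2([.6,.1786,.194],104,3)
p=grab('wrist','w3.png')
for r in manip.search_frame(p,'lock_a')+manip.search_frame(p,'key'): print(np.round(r['extent']),round(r['confidence'],2))
np.save('w3.npy',dict(p,frame=None),allow_pickle=True)
```

```text
avg [0.5992 0.1785 0.1931] [0.0001 0.     0.0002] 103.68
t 6.45 pos [0.5993 0.1785 0.1933] yang 103.7 tilt [-5.e-04 -2.e-04 -1.e+00] j [ 0.17  0.1   1.67 -0.    1.37 -1.64] F [-1.1  0.5 -0.7] w 0.105 60.165889263153076
shift [-0.0048 -0.0005 -0.0045] turn -0.0008
avgshift [-0.0054 -0.0004 -0.0059]
[  2. 100.  24. 189.] 0.69
[231. 138. 325. 258.] 0.59
[261. 230. 290. 324.] 0.48
[265. 230. 288. 322.] 0.94
```

View pics/w3.png

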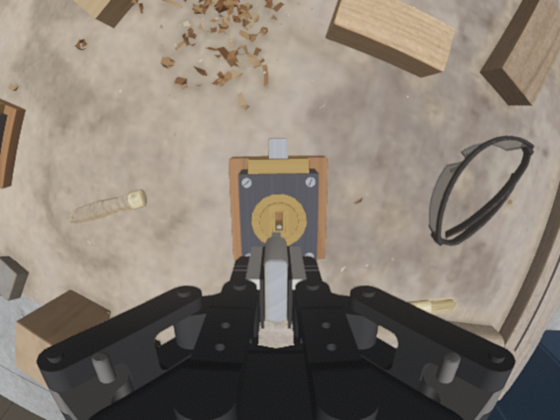

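The wrist view shows the locked lock's plug at about (279,222), its bolt at (278,148) and the key in the fingers with its tip at about (279,235). I'll enlarge that for an exact fit.

Run:
```python
from h import *
im=cv2.imread('pics/w3.png'); 
cv2.imwrite('pics/w3c.png',cv2.resize(im[133:283,225:335],(440,600),interpolation=cv2.INTER_CUBIC))
```

```text
(no output)
```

View pics/w3c.png

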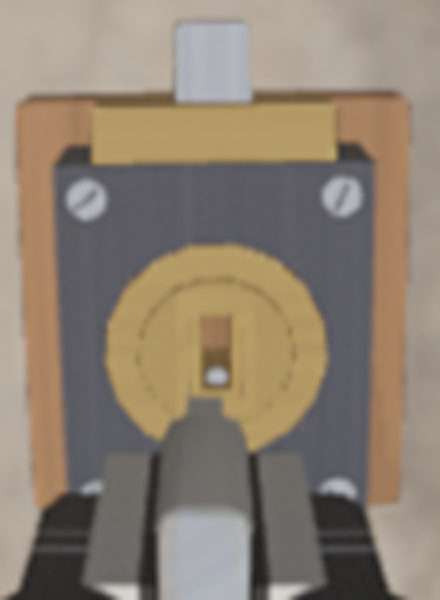

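The crop shows the keyway centred at about crop (216,351), the bolt at the top, two clear screws at (86,200) and (343,196), and the key tip at about (205,399).

Run:
```python
from h import *
p=np.load('w3.npy',allow_pickle=True).item()
px=lambda a,b:(225+(a+.5)/4-.5,133+(b+.5)/4-.5)
f=lambda a,b,z:onz(p,*px(a,b),z,True)[:2]*1000
ang=lambda P,Q:round(np.degrees(np.arctan2(*(Q-P)[::-1])),2)
for n,a,b,z in(('keyway',216,351,.052),('disc50',216.5,348,.052),('kwtop',216,314,.052),('kwbot',216,390,.052),('dl',137,350,.052),('dr',296,350,.052),('ol',106,350,.05),('or',327,350,.05),('ot',216,243,.05)): print(n,f(a,b,z).round(1))
print('screws perp',ang(f(343,196,.05),f(86,200,.05)),np.linalg.norm(f(343,196,.05)-f(86,200,.05)))
print('case L/R',ang(f(57,172,.05),f(68,488,.05)),ang(f(372,165,.05),f(369,488,.05)))
print('base back', ang(f(402,95,.02),f(22,104,.02)),'base L',ang(f(18,110,.02),f(40,500,.02)),'R',ang(f(408,100,.02),f(398,500,.02)))
print('plate',ang(f(334,160,.05),f(94,163,.05)))
# key in hand: bow end edge etc.
s,tp,R=pose(); tip=tp+R@np.array([0,0,.008+.026+.028-.008+.0]); print('tcp',tp)
def proj(X):
    c=np.array(p['R'])@X+np.array(p['t']); th=np.arctan2(np.hypot(c[0],c[1]),c[2]); k=th/np.hypot(c[0],c[1])*p['fx']
    u,v=p['cx']+k*c[0],p['cy']+k*c[1]; return ((u+.5-225)*4-.5,(v+.5-133)*4-.5)
# TCP was .0743 when key origin .040 -> origin 34.3mm ahead; tip 62.3; bow top -2.7 (behind)
for n,x,y,z in(('tip',0,0,.0623),('bladeend+',.0075,0,.0548),('bowtop +x+y',.015,.005,-.0027),('bowtop +x-y',.015,-.005,-.0027),('shoulder+x',.012,0,.0343),('bowbot +x',.015,0,.0283)): print(n,np.round(proj(tp+R@np.array([x,y,z])),1))
```

```text
keyway [610.3 183.5]
disc50 [609.7 183.4]
kwtop [602.6 181.6]
kwbot [618.6 185.5]
dl [614.  167.5]
dr [606.2 199.6]
ol [616.2 161.2]
or [605.2 206.2]
ot [588.5 178.1]
screws perp -75.38 52.300503773133435
case L/R 13.91 15.17
base back -74.9 base L 14.82 R 14.57
plate -75.55
tcp [0.59945743 0.17865467 0.19364099]
tip [206.4 433.4]
bladeend+ [206.5 402. ]
bowtop +x+y [259.8 526.1]
bowtop +x-y [155.3 526.2]
shoulder+x [206.8 422.5]
bowbot +x [206.9 416.2]
```

Run:
```python
from h import *
cmd2([.6110,.18375,.122],104.7,2)
```

```text
avg [0.5995 0.1787 0.1937] [0. 0. 0.] 103.77
t 6.7 pos [0.5995 0.1788 0.1937] yang 103.77 tilt [ 2.e-04  0.e+00 -1.e+00] j [ 0.17  0.1   1.67 -0.    1.37 -1.64] F [-0.4 -0.5 -0.8] w 0.101 60.16459107398987
shift [-0.0823  0.014   0.4781] turn -0.0026
avgshift [-0.0824  0.0142  0.4779]
```

>>> arm_command:
  moves:
    - [-1, [-0.082, 0.014, 0], -0.0026]
    - [-1, [-0.082, 0.014, 0.15], -0.0026]
    - [-1, [-0.082, 0.014, 0.3], -0.0026]
    - [-1, [-0.082, 0.014, 0.4], -0.0026]
    - [-1, [-0.082, 0.014, 0.478], -0.0026]
    - [-1, [-0.082, 0.014, 0.478], -0.0026]
    - [-1, [-0.082, 0.014, 0.478], -0.0026]

```text
time: 7.28
tool_pos: [0.6106, 0.1838, 0.1213]
tool_rot: [-0.001, -0.128, 0.992, -0.0]
contact_force: [-0.1, -0.0, -0.9]
gripper_width: 0.107
grasp_force: 60.2
```

Run:
```python
from h import *
cmd2([.6110,.18375,.108],104.7,3)
p=grab('wrist','w4.png')
im=cv2.imread('pics/w4.png'); 
cv2.imwrite('pics/w4c.png',cv2.resize(im[150:300,205:355],(600,600),interpolation=cv2.INTER_CUBIC))
np.save('w4.npy',dict(p,frame=None),allow_pickle=True)
```

```text
avg [0.6117 0.184  0.1232] [0.0003 0.0001 0.0005] 104.73
t 7.43 pos [0.612  0.184  0.1237] yang 104.73 tilt [ 2.8e-03  5.0e-04 -1.0e+00] j [ 0.18  0.2   1.69  0.    1.26 -1.65] F [ 0.  -0.3  0.4] w 0.108 60.167752504348755
shift [ 0.0072 -0.0002  0.1047] turn 0.0001
avgshift [ 0.0054 -0.0002  0.1016]
```

View pics/w4c.png

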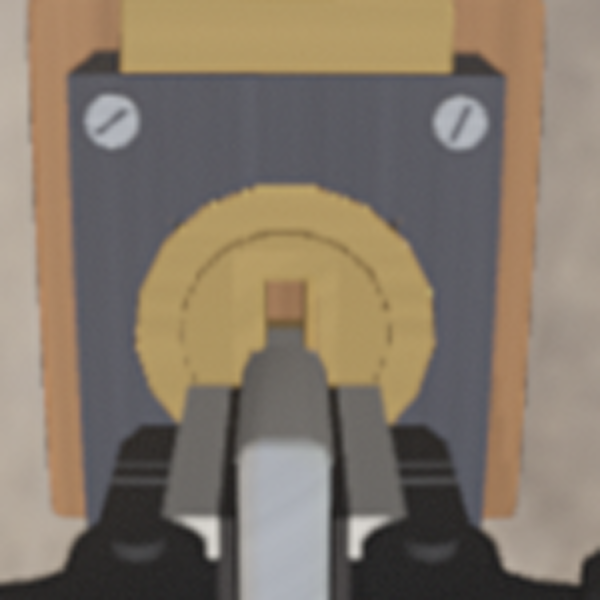

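Key blade and keyway line up laterally, both at crop u≈286. I'll check the lengthwise position, then descend.

Run:
```python
from h import *
p=np.load('w4.npy',allow_pickle=True).item()
f=lambda a,b,z:onz(p,205+(a+.5)/4-.5,150+(b+.5)/4-.5,z,True)
L=np.array([np.cos(np.radians(14.7)),np.sin(np.radians(14.7))])
k=f(286,281,.052)[:2]+L*.00825; print('lock centre from kw end',k)
print('disc top',f(286,184,.05)[:2]+L*.023,'disc lr',(f(136,330,.05)+f(435,330,.05))[:2]/2,'plug top',f(286,231,.052)[:2]+L*.016)
b=f(286,328,.123-.0548)[:2]; print('blade end->key centre',b+L*.0075)
print(avg(3))
```

```text
lock centre from kw end [0.61074252 0.18375272]
disc top [0.61090705 0.18378784] disc lr [0.61111751 0.18378317] plug top [0.61066928 0.18372761]
blade end->key centre [0.61184046 0.18402149]
avg [0.6117 0.184  0.1233] [0.0001 0.     0.0002] 104.73
[0.61169026 0.18397981 0.12330427]
```

>>> arm_command:
  moves:
    - [-1, [0.006, 0, 0.02], 0]
    - [-1, [0.006, 0, 0.04], 0]
    - [-1, [0.006, 0, 0.06], 0]
    - [-1, [0.006, 0, 0.08], 0]
    - [-1, [0.006, 0, 0.1], 0]
    - [-1, [0.006, 0, 0.108], 0]
    - [-1, [0.006, 0, 0.108], 0]

```text
time: 8.22
tool_pos: [0.6105, 0.1837, 0.1055]
tool_rot: [0.001, -0.128, 0.992, 0.0]
contact_force: [2.4, 0.0, -0.3]
gripper_width: 0.102
grasp_force: 60.3
```

Run:
```python
from h import *
cmd2([.6109,.1838,.086],104.7,3)
```

```text
avg [0.6104 0.1837 0.1056] [0. 0. 0.] 104.73
t 8.37 pos [0.6104 0.1837 0.1057] yang 104.73 tilt [ 1.e-03  2.e-04 -1.e+00] j [ 0.18  0.21  1.7   0.    1.23 -1.65] F [ 1.5  0.5 -1.5] w 0.103 60.147156715393066
shift [-3.10e-03 -1.00e-04  1.31e-01] turn 0.0001
avgshift [-0.003   0.      0.1308]
```

The tip is in the keyway with little force. I'll push on with a small wiggle.

>>> arm_command:
  moves:
    - [-1, [-0.002, 0, 0.01], 0.005]
    - [-1, [-0.002, 0, 0.02], -0.005]
    - [-1, [-0.002, 0, 0.03], 0.006]
    - [-1, [-0.002, 0, 0.04], -0.006]
    - [-1, [-0.002, 0, 0.05], 0.006]
    - [-1, [-0.002, 0, 0.06], -0.006]
    - [-1, [-0.002, 0, 0.07], 0.006]
    - [-1, [-0.002, 0, 0.08], -0.006]
    - [-1, [-0.002, 0, 0.09], 0.006]
    - [-1, [-0.002, 0, 0.1], -0.006]
    - [-1, [-0.002, 0, 0.11], 0.006]
    - [-1, [-0.002, 0, 0.118], -0.006]
    - [-1, [-0.002, 0, 0.124], 0.006]
    - [-1, [-0.002, 0, 0.124], 0]

```text
time: 9.53
tool_pos: [0.6114, 0.1838, 0.0885]
tool_rot: [0.001, -0.128, 0.992, -0.0]
contact_force: [2.5, -0.2, 0.6]
gripper_width: 0.102
grasp_force: 60.4
```

Run:
```python
from h import *
cmd2([.6109,.1838,.086],104.7,2)
```

```text
avg [0.6113 0.1838 0.0883] [0.     0.     0.0001] 104.82
t 9.63 pos [0.6113 0.1837 0.0882] yang 104.75 tilt [ 2.6e-03  1.0e-04 -1.0e+00] j [ 0.18  0.24  1.71 -0.    1.2  -1.65] F [ 2.5 -0.9  0.2] w 0.107 60.17562747001648
shift [0.0027 0.0011 0.0146] turn 0.0001
avgshift [0.0028 0.001  0.015 ]
```

>>> arm_command:
  moves:
    - [-1, [0, 0, 0.006], 0.006]
    - [-1, [0, 0, 0.012], -0.006]
    - [-1, [0, 0, 0.016], 0.006]
    - [-1, [0, 0, 0.02], -0.006]
    - [-1, [0, 0, 0.024], 0]
    - [-1, [0, 0, 0.024], 0]

```text
time: 10.13
tool_pos: [0.6115, 0.184, 0.0862]
tool_rot: [0.001, -0.127, 0.992, 0.0]
contact_force: [-2.1, 0.3, 9.4]
gripper_width: 0.106
grasp_force: 61.7
```

Run:
```python
from h import *
cmd2([.6109,.1838,.086],104.7,2)
```

```text
avg [0.6115 0.184  0.0862] [0. 0. 0.] 104.69
t 10.23 pos [0.6115 0.184  0.0862] yang 104.7 tilt [ 2.2e-03  6.0e-04 -1.0e+00] j [ 0.18  0.24  1.71  0.    1.2  -1.65] F [-0.3  1.2  9.4] w 0.104 61.59910798072815
shift [ 0.0045 -0.0003  0.0013] turn -0.0
avgshift [ 0.0045 -0.0002  0.0014]
```

>>> arm_command:
  moves:
    - [-1, [0, 0, 0.003], 0.006]
    - [-1, [0, 0, 0.006], -0.006]
    - [-1, [0, 0, 0.006], 0]
    - [-1, [0, 0, 0.006], 0]

```text
time: 10.57
tool_pos: [0.6117, 0.184, 0.0862]
tool_rot: [0.001, -0.127, 0.992, 0.0]
contact_force: [-3.4, -1.2, 12.9]
gripper_width: 0.105
grasp_force: 62.2
```

Run:
```python
from h import *
p=grab('wrist','w5.png')
cmd2([.6109,.1838,.086],104.7,1)
im=cv2.imread('pics/w5.png'); 
cv2.imwrite('pics/w5c.png',cv2.resize(im[150:300,205:355],(600,600),interpolation=cv2.INTER_CUBIC))
```

```text
avg [0.6117 0.1841 0.0862] [0. 0. 0.] 104.7
t 10.67 pos [0.6117 0.1841 0.0862] yang 104.7 tilt [ 2.3e-03  6.0e-04 -1.0e+00] j [ 0.18  0.24  1.71  0.    1.2  -1.65] F [-2.7  0.2 12.2] w 0.108 62.18035340309143
shift [ 0.0053 -0.0003  0.0013] turn -0.0
avgshift [ 0.0053 -0.0003  0.0013]
```

The key is home: z stays at 86.2 mm while the push force rises. Now turn clockwise.

>>> arm_command:
  moves:
    - [-1, [0, 0, 0], 0.013]
    - [-1, [0, 0, 0], 0.026]
    - [-1, [0, 0, 0], 0.039]
    - [-1, [0.001, -0.001, 0], 0.052]
    - [-1, [0.001, -0.001, 0], 0.065]
    - [-1, [0.001, -0.001, 0], 0.078]
    - [-1, [0.002, -0.002, 0], 0.091]
    - [-1, [0.002, -0.002, 0], 0.104]
    - [-1, [0.002, -0.002, 0], 0.117]
    - [-1, [0.003, -0.003, 0], 0.13]
    - [-1, [0.003, -0.003, 0], 0.143]
    - [-1, [0.003, -0.003, 0], 0.156]
    - [-1, [0.003, -0.003, 0], 0.169]
    - [-1, [0.004, -0.004, 0], 0.182]
    - [-1, [0.004, -0.004, 0], 0.195]
    - [-1, [0.004, -0.004, 0], 0.208]
    - [-1, [0.004, -0.004, 0], 0.22]
    - [-1, [0.004, -0.004, 0], 0.23]
    - [-1, [0.004, -0.004, 0], 0.235]
    - [-1, [0.004, -0.004, 0], 0.235]

```text
time: 12.33
tool_pos: [0.6121, 0.1849, 0.0862]
tool_rot: [0.001, 0.573, 0.819, 0.003]
contact_force: [-0.5, 4.6, 9.5]
gripper_width: 0.106
grasp_force: 61.7
```

Run:
```python
from h import *
cmd2([.6109,.1838,.086],21.6,2); print(manip.state()['ft_torque'])
```

```text
avg [0.6121 0.185  0.0862] [0. 0. 0.] 20.1
t 12.43 pos [0.6121 0.1849 0.0862] yang 20.1 tilt [ 0.0054  0.0041 -1.    ] j [ 0.18  0.24  1.71  0.    1.19 -0.18] F [-0.1  5.3  9.5] w 0.105 61.700695753097534
shift [-0.0045 -0.01    0.0016] turn -0.0042
avgshift [-0.0045 -0.01    0.0015]
[ 0.92291468 -0.02861324  0.1048695 ]
```

>>> arm_command:
  moves:
    - [-1, [0, 0, 0.001], 0.004]
    - [-1, [0, 0, 0.001], 0.007]
    - [-1, [0, 0, 0.001], 0.007]
    - [-1, [0, 0, 0.001], 0.007]

```text
time: 12.77
tool_pos: [0.6121, 0.185, 0.0862]
tool_rot: [0.001, 0.591, 0.807, 0.003]
contact_force: [-0.4, 5.6, 10.0]
gripper_width: 0.11
grasp_force: 61.8
```

Run:
```python
from h import *
cmd2([.6109,.1838,.086],21.6,1); print(manip.state()['ft_torque'])
a=grab('wrist');b=grab('scene')
A=cv2.resize(a['frame'][90:290,180:380,::-1],(400,400),interpolation=cv2.INTER_CUBIC)
B=cv2.resize(b['frame'][110:190,250:330,::-1],(400,400),interpolation=cv2.INTER_CUBIC)
cv2.imwrite('pics/fin.png',np.hstack([A,B]))
```

```text
avg [0.6121 0.185  0.0862] [0. 0. 0.] 17.59
t 12.82 pos [0.6121 0.185  0.0862] yang 17.59 tilt [ 0.0055  0.0041 -1.    ] j [ 0.18  0.24  1.71  0.    1.19 -0.13] F [ 0.6  4.2 10.1] w 0.106 61.7483925819397
shift [-0.0049 -0.0103  0.0015] turn -0.0111
avgshift [-0.0049 -0.0103  0.0015]
[ 0.84616845 -0.08055326  0.13348687]
```

View pics/fin.png

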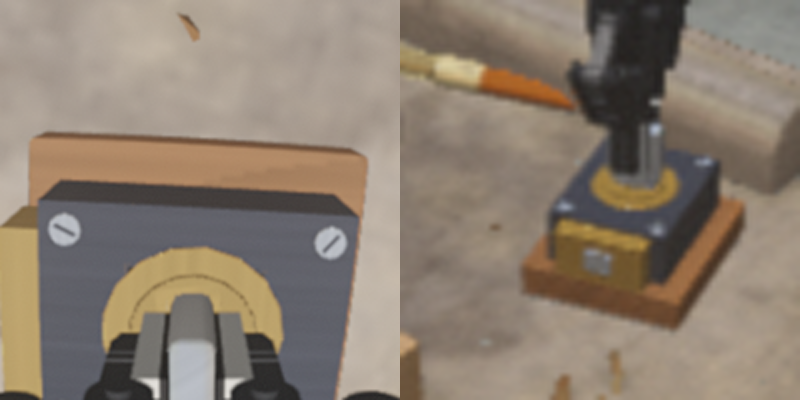

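The bolt looks drawn back. The key has several degrees of play in the keyway, so I'll turn further until the torque rises clearly at the stop.

>>> arm_command:
  moves:
    - [-1, [0, 0, 0], 0.004]
    - [-1, [0, 0, 0], 0.008]
    - [-1, [0, 0, 0], 0.008]
    - [-1, [0, 0, 0], 0.008]

```text
time: 13.25
tool_pos: [0.6122, 0.185, 0.0863]
tool_rot: [0.001, 0.611, 0.792, 0.003]
contact_force: [0.7, 3.8, 10.5]
gripper_width: 0.105
grasp_force: 61.7
```

Run:
```python
from h import *
cmd2([.6109,.1838,.086],21.6,1)
print(np.mean([(grab('wrist'),manip.state()['ft_torque'])[1] for i in range(4)],0))
```

```text
avg [0.6121 0.185  0.0862] [0. 0. 0.] 14.71
t 13.3 pos [0.6121 0.185  0.0862] yang 14.71 tilt [ 0.0056  0.0042 -1.    ] j [ 0.18  0.24  1.71  0.    1.19 -0.08] F [ 0.3  5.4 10.4] w 0.111 61.744751930236816
shift [-0.0055 -0.0101  0.0014] turn -0.0192
avgshift [-0.0055 -0.0101  0.0014]
[ 0.92073285 -0.05536727  0.1205176 ]
```

>>> arm_command:
  moves:
    - [-1, [0, 0, 0], 0.004]
    - [-1, [0, 0, 0], 0.008]
    - [-1, [0, 0, 0], 0.008]
    - [-1, [0, 0, 0], 0.008]

```text
time: 13.83
tool_pos: [0.6122, 0.185, 0.0862]
tool_rot: [0.001, 0.63, 0.776, 0.003]
contact_force: [0.6, 5.1, 9.3]
gripper_width: 0.106
grasp_force: 61.7
```

Run:
```python
from h import *
cmd2([.6109,.1838,.086],21.6,1)
print(np.mean([(grab('wrist'),manip.state()['ft_torque'])[1] for i in range(4)],0))
```

```text
avg [0.6122 0.185  0.0862] [0. 0. 0.] 11.86
t 13.88 pos [0.6122 0.185  0.0862] yang 11.86 tilt [ 0.0058  0.0041 -1.    ] j [ 0.18  0.24  1.71  0.    1.19 -0.03] F [1.2 6.  9.7] w 0.106 61.73439860343933
shift [-0.006  -0.0104  0.0015] turn -0.0271
avgshift [-0.006  -0.0104  0.0015]
[ 0.88984567 -0.12503348  0.21919871]
```

>>> arm_command:
  moves:
    - [-1, [0, 0, 0], 0.004]
    - [-1, [0, 0, 0], 0.004]
    - [-1, [0, 0, 0], 0.004]
    - [-1, [0, 0, 0], 0.004]
    - [-1, [0, 0, 0], 0.004]

```text
time: 14.5
tool_pos: [0.6123, 0.1849, 0.0863]
tool_rot: [0.001, 0.64, 0.769, 0.003]
contact_force: [0.8, 5.5, 9.1]
gripper_width: 0.099
grasp_force: 61.8
```

Run:
```python
from h import *
cmd2([.6109,.1838,.086],21.6,1)
print(np.mean([(grab('wrist'),manip.state()['ft_torque'])[1] for i in range(5)],0))
```

```text
avg [0.6123 0.185  0.0862] [0. 0. 0.] 10.44
t 14.55 pos [0.6123 0.185  0.0862] yang 10.44 tilt [ 0.006   0.0039 -1.    ] j [ 0.18  0.24  1.71  0.    1.19 -0.01] F [0.8 5.  9.5] w 0.107 61.78330421447754
shift [-0.0059 -0.0104  0.0015] turn -0.031
avgshift [-0.0059 -0.0104  0.0015]
[ 0.85324393 -0.15925254  0.33647138]
```

The torque climbs steeply (0.12, then 0.22, then 0.34 N m), so the plug is at its stop. The key is still gripped and pressed home, so I'm handing in.

```bash
python3 -c "
from plant import manip
print(manip.job_done())"
```

```text
the job is handed in; nothing more can be done
None
```

The key is fully home in the locked (left) lock and turned clockwise to the stop; the bolt is drawn back and the arm still grips and holds the key; handed in at about 15 s, verdict not shown.

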